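# Slide the shelf plank out to the gauge and hold it

## Task

I want to fasten the loose bamboo plank so that it sticks out from the rattan shelf by the right amount: first pull the sprung gauge with the red tab out to its stop and leave it there, then slide the plank straight outward along the shelf (without lifting it off) until its front end is level with the outer face of the red tab. The plank would tip over there by itself, so do not let go: finish while still gripping it (the grip block near its rear end is there for that), level and still on the shelf, and leave everything else around undisturbed.

Things in the scene. Friction and masses are not known exactly. Their poses are not given: they have to be found in the camera images.
- shelf: Fixed low rattan shelf: flat top 320 x 200 mm, 100 mm above the counter. Origin at the centre of its footprint on the counter; x along its length, OUTWARD is its -x; front edge at x = -160 mm; z up. An aluminium gauge housing runs under its top along the -y flank (y = -85 mm), ending in a black collar at x = -163 mm.
- gauge (a joint): How far the sprung gauge slide is out of its housing, in m: 0 fully in, 0.155 at its stop; moves along the shelf's -x. Spring (0.6 N at 0, 2.5 N at the stop) plus a 4 N friction brake: pulling takes up to about 7 N and it stays where it is left. Starts 0 to 0.04 out.
- gauge_mark (a point): Centre line of the outer face of the red tab at the gauge's end, 109 mm above the counter; axes as the shelf's. The tab: upright plate from 0 to +12 mm in x from here, 26 mm wide in y, 70 to 126 mm above the counter, on a thin steel blade at 70-78 mm. It lies 60 mm (215 mm at the stop) outward of the shelf's front edge, at shelf y = -85 mm, clear of the plank's path.
- plank: Loose bamboo plank lying on the shelf, 340 (x) x 90 (y) x 18 mm, 0.33 to 0.55 kg. Origin at the centre of its underside; its -x end is the front, which sticks out. Starts within 0.05 rad of the shelf's direction, within about 12 mm of its centre line. It balances about 7 mm behind its middle and so tips once it sticks out more than about 177 mm unless held at the rear.
- plank_front (a point): Centre of the plank's front end face (x = -170 mm of the plank, mid thickness); axes as the plank's. It starts 50 to 100 mm outward of the shelf's front edge.
- plank_tail (a point): Centre of the plank's rear end face (x = +170 mm, mid thickness).
- plank_grip (a point): Point on the axis of the dark square wooden grip block fixed on the plank near its rear end (x = +125 mm, y = 0), 42 mm above the plank's underside. The block is 28 x 28 mm, sides parallel to the plank, and rises from the plank's top to 60 mm above its underside (160 mm above the counter). Graspable from above either way round.
- hair_clip: Red plastic hair clip, 30 mm wide, 90 mm long, hanging by its loop from the steel hook rail at the back, at about 180 mm height. Origin at the loop's top. Bystander.
- soap_box: Grey plastic soap box, 110 x 75 x 45 mm. Origin at the centre of its underside. Bystander.
- bamboo_cup: Bamboo cup, 72 mm across, 95 mm high. Origin at the centre of its underside. Bystander.
- tumbler: Glass tumbler, 68 mm across, 100 mm high. Origin at the centre of its underside. Bystander.
- cap_case: Closed round white shower cap case, 104 mm across, 38 mm high. Origin at the centre of its underside. Bystander.
- shampoo: Green bottle, 56 mm across, 150 mm high. Origin at the centre of its underside. Bystander.

How it is judged:
On the way, in this order (a step that is already met when the one before it is completed fails the run):
1. the gauge is pulled out to its stop (value of joint gauge above 0.149 m), for 0.2 s.
2. the plank's front end is level with the red tab, the plank level, lying on the shelf and held by the fingers (value of joint gauge above 0.149 m and x of plank_front in the frame of gauge_mark between -0.009 and 0.009 m and angle between plank's own z axis and vertical below 0.05 rad and angle between the x axis of plank and the x axis of shelf, either way round below 0.12 rad and y of plank_tail in the frame of shelf between -0.04 and 0.04 m and z of plank_tail in the frame of shelf between 0.1 and 0.116 m and contact force between the fingers and plank above 0.5 N and contact force between plank and shelf above 0.3 N and linear speed of plank below 0.02 m/s), for 0.3 s.
At the end, for the whole second after the job is handed in: Gauge within 6 mm of its stop; plank front within 9 mm of the red tab's outer face along the shelf; plank within 0.12 rad of the shelf's direction, rear end within 40 mm of its centre line and 7 mm of its top, tilt under 0.05 rad, bearing on the shelf, at rest, held by the fingers (all of step 2); the arm keeps its last pose, push and grip.
It fails at once if the plank's rear end is lifted more than 20 mm off the shelf, or the plank tips more than 0.15 rad (z of plank_tail in the frame of shelf above 0.129 m or angle between plank's own z axis and vertical above 0.15 rad).
It fails at once if a bystander is shifted by more than 30 mm or tipped over (distance of any of soap_box, bamboo_cup, tumbler, cap_case, shampoo, hair_clip from where it was at the start of the episode above 0.03 m or angle between any of soap_box, bamboo_cup, tumbler, cap_case, shampoo's own z axis and vertical above 0.5 rad).
It also fails if it takes over 54 s, if anything falls off the work surface, if the arm or the gripper's body presses on something with over 40 N, if the wrist force passes 120 N, or if a joint passes its speed limit or range.

## Robot

A 7-joint arm with a two-finger parallel gripper is mounted at the origin on the work surface. World frame = base frame: x ahead of the robot, y to its left, z up, the work surface at z = 0. Lengths are in m, angles in rad, forces in N, time in s.
With the tool pointing down it reaches from about 0.4 to 0.85 m from the base axis. Payload 4.5 kg.
Tool frame: the origin (TCP) lies at the centre of the arm's flange, where the gripper is bolted on; the fingertips stand r.tcp_to_tips ahead of it and the grasp point (between the pads) lies 147 mm ahead of it (r.tcp_to_tips is the distance from the TCP to the fingertips, in m); x points along the fingers, y is the direction in which the jaws open and shut, and the axes are right-handed (so a half turn about x gives the same grasp; the last joint's range is limited). The gripper opens to 88 mm and grips with 3 to 60 N. Pads are 18 mm wide; open, the fingers measure 123 mm over their backs; the gripper's body (75 mm by 187 mm) begins 45 mm behind the grasp point.
Start: joints at [1.368, 0.689, -0.195, 1.565, 0.157, 0.902, -0.215], TCP at [0.147, -0.608, 0.405] pointing down, gripper open.
Joint ranges: [-3.01, 3.01], [-0.46, 2.08], [-1.47, 1.51], [0.13, 2.56], [-1, 4.14], [0.04, 2.09], [-2.66, 2.66]. Speed limits (rad/s): [2.57, 2.57, 3.14, 3.14, 3.14, 3.14, 3.14].

## Interface

Orientations are given as a unit quaternion [x, y, z, w].
In Python, from plant import r, eyes gives the robot as it stands.
- The arm moves only by the tool carry_out, never from a script. Its argument "targets" is text: rows parted by semicolons, each of 5 numbers parted by spaces: the opening, from 0 (shut) to 1 (fully open), then the shift along the tool's x, y, z in mm, then the turn about the tool's x in rad. A call has 1 to 20 rows; each row shifts and turns the commanded pose from where the row before left it, along the tool's axes as they then stand; what a row does not reach is not made up. A row lasts 1/12 s, in which the tool goes at most 41.7 mm and 7.16 degrees, less where a joint would pass 70% of its speed; a pose out of reach is approached as far as the arm can. A call is refused whole if a number of a shift passes 41.7 or a number of a turn 0.125, either way. A call with a gripper value outside its range is refused whole. The fingers move at their own pace and stop on an object; "force" is the grip in N (left out, the last holds). Time passes only in rows, so rows that do not move let the fingers close. It gives the time, the measured TCP pose, the force and the opening at its end, in the units of the state.
- r.get_state(): the state, without advancing time (a new reading comes with each control period).
- eyes.snapshot(name): name is "scene" or "top" or "wrist"; returns (picture, depth): 420x560x3 uint8, blue, green, red; 420x560 float32, m along the optical axis (not along the pixel's ray), 0 where there is no reading.
- eyes.camera_params(name): a dict with "intrinsics" (3x3 intrinsics, pixels), "dist_coeffs" ([k1, k2, p1, p2, k3] as OpenCV has them; the pictures are not rectified), "rvec" (rotation vector, rad) and "tvec" (3), from world to camera coordinates, as OpenCV has them; the wrist camera has in their place "T_tool_cam" (4x4, takes a point from camera to tool coordinates, whose origin is the TCP and whose axes are the tool frame's). Camera axes: x right, y down, z forward; pixel columns grow to the right and rows downward; lengths in m; the calibration is good to about 2 mm. A picture is of the moment at which its call begins: read the wrist's pose just before it. camera_params takes no time and is no camera call.
- r.finish_job(): hands the job in, once; it reports no verdict.
The state is a dict: "clock": time; "q": joint angles; "qd": joint speeds; "joint_torque": joint torques, N m; "tool_pos": TCP position; "eef_rot": TCP orientation; "contact_force": force on the tool from outside, world axes, zero at the start; "moment": the same for the moment, N m; "opening": opening from 0.0 (shut) to 1.0 (fully open).
Only numpy, scipy, OpenCV 4.12 (cv2) and the standard library are available. Lean on these libraries where they do the work, as an engineer would, in place of code of your own. Each camera call takes 0.05 s, during which the arm holds its last target.

## Working session

There is one attempt and no reset: what is moved stays moved. The work goes in short steps, Python scripts to look and compute and a tool call to move; the robot and the scene stay as the last step left them, time stands still between calls to the robot, and variables do not carry over. Pictures are saved under pics/ and viewed, and the job is handed in when it is done.

Besides the shell and the picture viewer there is one more tool, called after "Emit:" in YAML: its name, and indented under it one key for each argument. carry_out: Moves the arm, as the interface text tells. Its arguments: {"type":"object","properties":{"targets":{"type":"string"},"force":{"type":"number"}},"required":["targets"]}

```bash
mkdir -p pics; ls; python3 - <<'E'
from plant import r, eyes
import cv2, numpy as np
s=r.get_state()
for k in s: print(k, np.round(s[k],4))
print(r.tcp_to_tips)
for n in ["scene","top"]:
    p,d=eyes.snapshot(n); cv2.imwrite(f"pics/{n}0.png",p); np.savez(f"pics/{n}0.npz",p=p,d=d)
    c=eyes.camera_params(n); print(n,{k:np.round(v,4).tolist() for k,v in c.items()})
c=eyes.camera_params("wrist"); print({k:np.round(v,4).tolist() for k,v in c.items()})
E
```

```text
pics
clock 0.0
q [ 1.3678  0.69   -0.1945  1.5664  0.1573  0.9025 -0.2151]
qd [ 0.0028  0.0002  0.0013  0.0011 -0.0006  0.0035  0.0015]
joint_torque [ 2.00000e-04 -5.27570e+01 -1.26700e+00 -1.53434e+01 -5.26000e-02
  6.60000e-03  2.00000e-04]
tool_pos [ 0.1465 -0.6072  0.4039]
eef_rot [-0.702  -0.0842  0.7023 -0.0829]
contact_force [ 0.5475  0.4747 -0.0153]
moment [-0.0349 -0.0072  0.0133]
opening 0.9992
0.166
scene {'intrinsics': [[461.9432, 0.0, 269.4333], [0.0, 461.9432, 206.7624], [0.0, 0.0, 1.0]], 'dist_coeffs': [-0.0628, 0.0, 0.0, 0.0, 0.0], 'rvec': [2.0706, 0.6602, -0.3834], 'tvec': [-0.4824, -0.0734, 1.5711]}
top {'intrinsics': [[394.9018, 0.0, 276.702], [0.0, 394.9018, 209.1083], [0.0, 0.0, 1.0]], 'dist_coeffs': [0.0239, 0.0, 0.0, 0.0, 0.0], 'rvec': [2.1621, -2.1913, 0.0497], 'tvec': [0.0466, 0.5873, 1.0771]}
{'intrinsics': [[309.8596, 0.0, 279.4825], [0.0, 309.8596, 208.5226], [0.0, 0.0, 1.0]], 'dist_coeffs': [0.0162, 0.0, 0.0, 0.0, 0.0], 'T_tool_cam': [[-0.001, -0.2654, 0.9641, 0.0205], [1.0, -0.0008, 0.0008, 0.0005], [0.0006, 0.9641, 0.2654, -0.0681], [0.0, 0.0, 0.0, 1.0]]}
```

View pics/scene0.png

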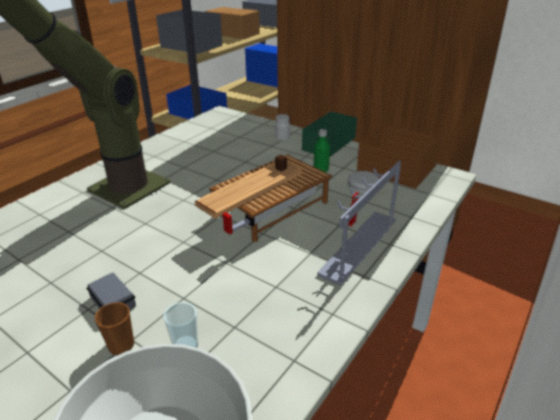

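View pics/top0.png

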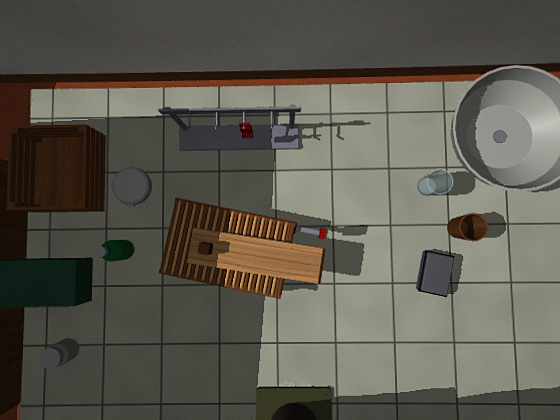

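The top view shows the shelf at about (230,248), the plank running right to its front end at about x=323, the grip block at (206,248) and the red tab at (323,233). The tumbler, cup and soap box are far off to the right, and the hair clip is at (246,130). Next I'll measure from the top view.

```bash
cat > h.py <<'E'
import numpy as np, cv2
from scipy.spatial.transform import Rotation as R
def cam(c,state=None):
    K=np.array(c["intrinsics"]);D=np.array(c["dist_coeffs"])
    if "rvec" in c:
        Rm=cv2.Rodrigues(np.array(c["rvec"],float))[0]; t=np.array(c["tvec"],float).ravel()
        return K,D,Rm.T,-Rm.T@t     # cam->world rot, centre
    T=np.array(c["T_tool_cam"]); Rt=R.from_quat(state["eef_rot"]).as_matrix()
    return K,D,Rt@T[:3,:3],Rt@T[:3,3]+np.array(state["tool_pos"])
def rays(C,px):
    K,D,Rw,o=C
    u=cv2.undistortPoints(np.array(px,float).reshape(-1,1,2),K,D).reshape(-1,2)
    d=np.c_[u,np.ones(len(u))]@Rw.T
    return o,d
def onz(C,px,z):
    o,d=rays(C,px); return o+d*((z-o[2])/d[:,2])[:,None]
def tri(C1,p1,C2,p2):
    o1,d1=rays(C1,[p1]);o2,d2=rays(C2,[p2]);d1=d1[0]/np.linalg.norm(d1);d2=d2[0]/np.linalg.norm(d2)
    s=np.linalg.lstsq(np.c_[d1,-d2],o2-o1,rcond=None)[0]
    a=o1+s[0]*d1;b=o2+s[1]*d2
    return (a+b)/2,np.linalg.norm(a-b)
def depthpts(C,d):
    h,w=d.shape; vv,uu=np.mgrid[:h,:w]
    o,r_=rays(C,np.c_[uu.ravel(),vv.ravel()]); return (o+r_*d.reshape(-1,1)).reshape(h,w,3)
def project(C,P):
    K,D,Rw,o=C
    return cv2.projectPoints(np.array(P,float).reshape(-1,1,3),cv2.Rodrigues(Rw.T)[0],-Rw.T@o,K,D)[0].reshape(-1,2)
E
python3 - <<'E'
from h import *
from plant import r,eyes
s=r.get_state(); print(np.round(R.from_quat(s["eef_rot"]).as_matrix(),3))
for n in ["top","scene"]:
    z=np.load(f"pics/{n}0.npz"); p,d=z["p"],z["d"]; C=cam(eyes.camera_params(n)); print(n,C[3])
    x0,y0,w=(150,180,190) if n=="top" else (185,140,160)
    c=p[y0:y0+135,x0:x0+w]; cv2.imwrite(f"pics/{n}0c.png",cv2.resize(c,None,fx=4,fy=4,interpolation=cv2.INTER_CUBIC))
    P=depthpts(C,d)
    red=(p[...,2]>100)&(p[...,1]<50)&(p[...,0]<60)
    nl,lab,st,ce=cv2.connectedComponentsWithStats(red.astype(np.uint8))
    for i in range(1,nl):
        if st[i,4]>8 and st[i,4]<500: print(st[i],ce[i],np.round(np.median(P[lab==i],0),3))
    if n=="top":
        for u,v in [(206,244),(280,262),(180,220),(323,231),(245,260),(300,260)]: print(u,v,np.round(P[v,u],3))
E
```

```text
[[-0.001  0.235 -0.972]
 [ 0.002 -0.972 -0.235]
 [-1.    -0.002  0.   ]]
top [0.51389769 0.01554426 1.11481035]
[552  72   8   6  17] [556.35294118  74.35294118] [ 1.257 -1.271 -0.752]
[369  81  19   2  22] [378.59090909  81.86363636] [ 1.244 -0.446 -0.75 ]
[430  80  11   1  11] [435.  80.] [ 1.247 -0.708 -0.752]
[309  83  19   1  19] [318.  83.] [ 1.246 -0.152 -0.751]
[165  85  20   2  21] [174.61904762  85.95238095] [ 1.245  0.541 -0.751]
[205  84   9   2  11] [208.72727273  84.81818182] [ 1.247  0.375 -0.75 ]
[220  85  15   1  15] [227.  85.] [ 1.245  0.288 -0.749]
[271  84  15   1  15] [278.  84.] [ 1.246  0.041 -0.754]
[58 86 27  2 30] [70.36666667 86.9       ] [ 1.248  1.056 -0.751]
[239 123  10   2  16] [243.875 123.375] [0.785 0.112 0.184]
[320 228   6  11  46] [322.36956522 233.04347826] [ 0.519 -0.076  0.125]
[ 17 408   3   9  17] [ 18.41176471 411.52941176] [-0.269  1.247 -0.751]
206 244 [0.496 0.208 0.156]
280 262 [0.448 0.03  0.115]
180 220 [0.558 0.288 0.098]
323 231 [ 0.524 -0.078  0.125]
245 260 [0.454 0.118 0.114]
300 260 [ 0.453 -0.02   0.117]
scene [ 1.1992376  -0.80560684  0.78697827]
[223 213   8   6  28] [226.57142857 215.39285714] [ 0.522 -0.082  0.122]
```

View pics/top0c.png

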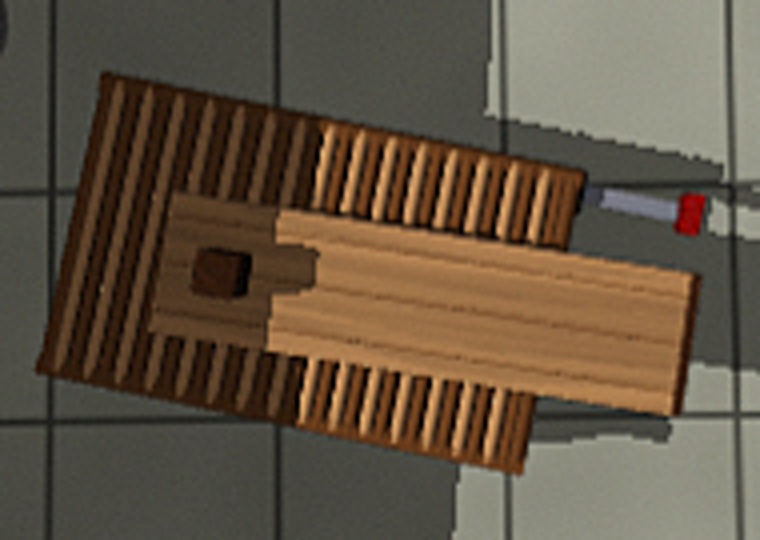

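View pics/scene0c.png

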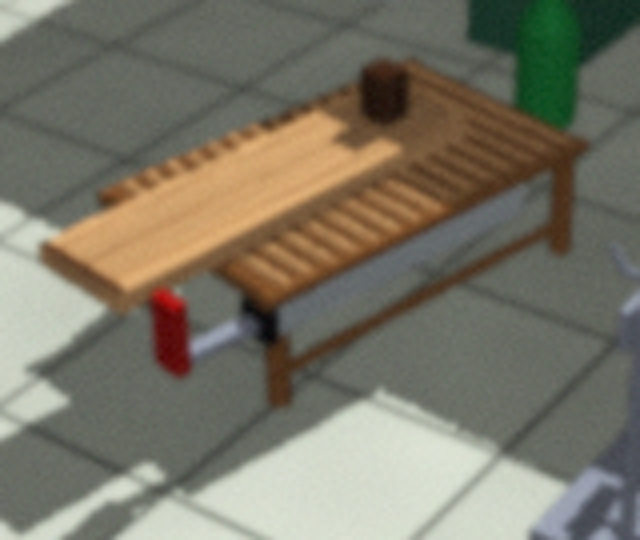

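```bash
python3 - <<'E'
from h import *
from plant import r,eyes
T=cam(eyes.camera_params("top"));S=cam(eyes.camera_params("scene"))
f=lambda a,x0,y0:[((x+.5)/4-.5+x0,(y+.5)/4-.5+y0) for x,y in a]
sh=onz(T,f([(103,72),(585,172),(522,473),(38,373)],150,180),.1)
pl=onz(T,f([(172,192),(701,273),(681,416),(149,333)],150,180),.118)
bl=onz(T,f([(222,271)],150,180),.16)
tb=onz(T,f([(690,214)],150,180),.126)
for nm,q in [("shelf",sh),("plank",pl)]:
    print(nm,np.round(q,4).tolist(),"sides",[round(float(np.linalg.norm(q[i]-q[(i+1)%4])),4) for i in range(4)],"c",q.mean(0).round(4))
    ax=(q[0]-q[1]+q[3]-q[2]); print(" x dir angle",np.arctan2(ax[1],ax[0]))
print(bl,tb)
# two views
s=lambda x,y:((x+.5)/4-.5+185,(y+.5)/4-.5+140)
t=lambda x,y:((x+.5)/4-.5+150,(y+.5)/4-.5+180)
for nm,a,b in [("tab top",t(690,214),s(168,295)),("blocktop",t(222,271),s(384,68)),("shelf corner -x-y",t(585,172),s(268,304)),("plank front -y",t(701,273),s(124,292)),("plank front +y",t(681,416),s(42,248)),("shelf +x-y",t(103,72),s(585,146))]:
    p,e=tri(T,a,S,b); print(nm,p.round(4),round(float(e),4))
E
```

```text
shelf [[0.616, 0.2994, 0.1], [0.547, -0.0117, 0.1], [0.3569, 0.0312, 0.1], [0.4232, 0.34, 0.1]] sides [0.3186, 0.1949, 0.3158, 0.197] c [0.4858 0.1647 0.1   ]
 x dir angle 1.355768493538176
plank [[0.5373, 0.2502, 0.118], [0.4822, -0.0828, 0.118], [0.3937, -0.0685, 0.118], [0.4489, 0.2644, 0.118]] sides [0.3375, 0.0896, 0.3374, 0.0895] c [0.4655 0.0908 0.118 ]
 x dir angle 1.4067805044128392
[[0.48820352 0.20987901 0.16      ]] [[ 0.51908431 -0.07596576  0.126     ]]
tab top [ 0.5186 -0.0766  0.1237] 0.0012
blocktop [0.4883 0.2105 0.1575] 0.0003
shelf corner -x-y [ 0.5474 -0.0118  0.0914] 0.0005
plank front -y [ 0.4828 -0.0824  0.1157] 0.002
plank front +y [ 0.3939 -0.0681  0.1107] 0.0028
shelf +x-y [0.6154 0.3011 0.089 ] 0.0041
```

Emit:
carry_out:
  targets: "0.5 0 -21.4 -24.3 0; 0.5 0 -21.4 -24.3 0; 0.5 0 -21.4 -24.3 0; 0.5 0 -21.4 -24.3 0; 0.5 0 -21.4 -24.3 0; 0.5 0 -21.4 -24.3 0; 0.5 0 -21.4 -24.3 0; 0.5 0 -21.4 -24.3 0; 0.5 0 -21.4 -24.3 0; 0.5 0 -21.4 -24.3 0; 0.5 0 -21.4 -24.3 0; 0.5 0 -21.4 -24.3 0; 0.5 0 -21.4 -24.3 0; 0.5 0 -21.4 -24.3 0; 0.5 0 -21.4 -24.3 0.113; 0.5 0 0 0 0.113; 0.5 0 0 0 0.113; 0.5 0 0 0 0.113; 0.5 0 0 0 0; 0.5 0 0 0 0"
  force: 30

```text
clock: 1.77
tool_pos: [0.4256, -0.2098, 0.4046]
eef_rot: [-0.703, 0.075, 0.703, 0.075]
contact_force: [-0.2, -0.9, 0.2]
opening: 0.5
```

```bash
python3 - <<'E'
from h import *
from plant import r,eyes
s=r.get_state(); p,d=eyes.snapshot("wrist"); np.savez("pics/w1.npz",p=p,d=d,tool_pos=s["tool_pos"],eef_rot=s["eef_rot"]); cv2.imwrite("pics/w1.png",p)
print(np.round(R.from_quat(s["eef_rot"]).as_matrix(),4), np.round(s["q"],3))
E
```

```text
[[-5.000e-04 -2.102e-01 -9.777e-01]
 [-2.000e-04 -9.777e-01  2.102e-01]
 [-1.000e+00  3.000e-04  5.000e-04]] [ 0.368  0.496 -0.012  2.011  0.01   0.635 -1.432]
```

View pics/w1.png

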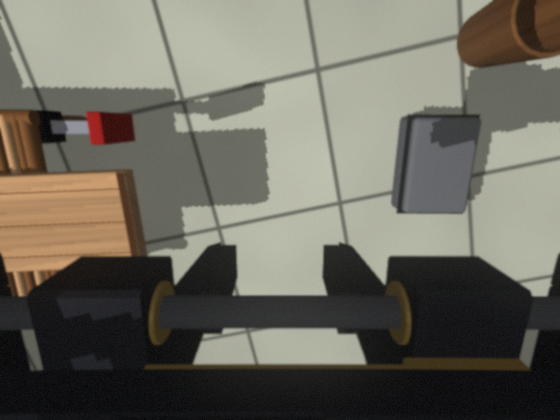

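Emit:
carry_out:
  targets: "0.5 0 -21.5 -9 0; 0.5 0 -21.5 -9 0; 0.5 0 -21.5 -9 0; 0.5 0 -21.5 -9 0; 0.5 0 -21.5 -9 0; 0.5 0 -21.5 -9 0; 0.5 0 -21.5 -9 0; 0.5 0 0 0 0; 0.5 0 0 0 0"

```text
clock: 2.57
tool_pos: [0.5197, -0.0754, 0.4045]
eef_rot: [-0.703, 0.074, 0.703, 0.075]
contact_force: [-0.1, -0.3, -0.1]
opening: 0.503
```

```bash
python3 - <<'E'
from h import *
from plant import r,eyes
s=r.get_state(); p,d=eyes.snapshot("wrist"); np.savez("pics/w2.npz",p=p,d=d,tool_pos=s["tool_pos"],eef_rot=s["eef_rot"]); cv2.imwrite("pics/w2.png",p)
print(s["tool_pos"],np.round(R.from_quat(s["eef_rot"]).as_matrix(),4), np.round(s["q"],3))
E
```

```text
[ 0.51973193 -0.07543115  0.40447897] [[-1.000e-04 -2.092e-01 -9.779e-01]
 [ 6.000e-04 -9.779e-01  2.092e-01]
 [-1.000e+00 -5.000e-04  2.000e-04]] [ 0.049  0.557  0.011  1.872 -0.01   0.713 -1.715]
```

View pics/w2.png

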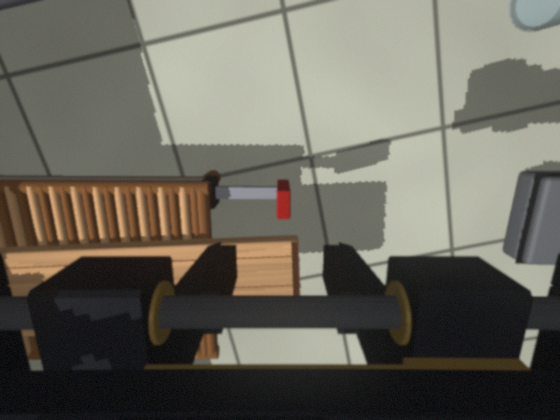

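```bash
python3 - <<'E'
from h import *
from plant import r,eyes
W=eyes.camera_params("wrist")
cs=[];Cs=[]
sx=np.array([np.cos(1.356),np.sin(1.356)]);sy=np.array([-sx[1],sx[0]]);c=np.array([.4858,.1647])
for k in (1,2):
    z=np.load(f"pics/w{k}.npz"); p,d=z["p"],z["d"]; C=cam(W,{"tool_pos":z["tool_pos"],"eef_rot":z["eef_rot"]}); P=depthpts(C,d)
    red=(p[...,2]>80)&(p[...,1]<60)&(p[...,0]<70)
    top=red&(P[...,2]>.118)&(P[...,2]<.135)
    v,u=np.nonzero(top); rc=cv2.minAreaRect(np.c_[u,v].astype(np.float32)); print(top.sum(),rc, "depthmed",np.median(P[top],0).round(4))
    cs.append(rc[0]);Cs.append(C)
    q=onz(C,[rc[0]],.126)[0]; print(" onz",q.round(4),"shelf",(q[:2]-c)@sx,(q[:2]-c)@sy)
    cr=p[90:260,(0 if k==1 else 190):(180 if k==1 else 320)]; cv2.imwrite(f"pics/w{k}c.png",cv2.resize(cr,None,fx=4,fy=4,interpolation=cv2.INTER_CUBIC)[:600,:800])
print(tri(Cs[0],cs[0],Cs[1],cs[1]))
E
```

```text
481 ((113.8106689453125, 180.18812561035156), (146.4033203125, 18.275226593017578), 71.00334930419922) depthmed [ 0.5185 -0.0797  0.1253]
 onz [ 0.4762 -0.0794  0.126 ] shelf -0.24056459005356767 -0.0426376127365174
411 ((287.9692077636719, 240.75384521484375), (107.16602325439453, 14.884170532226562), 82.87498474121094) depthmed [ 0.5182 -0.0792  0.1253]
 onz [ 0.4864 -0.0765  0.126 ] shelf -0.23553636118592464 -0.05199041957029064
(array([ 0.47803101, -0.07404512,  0.11234182]), np.float64(0.006630970039139903))
```

View pics/w2c.png

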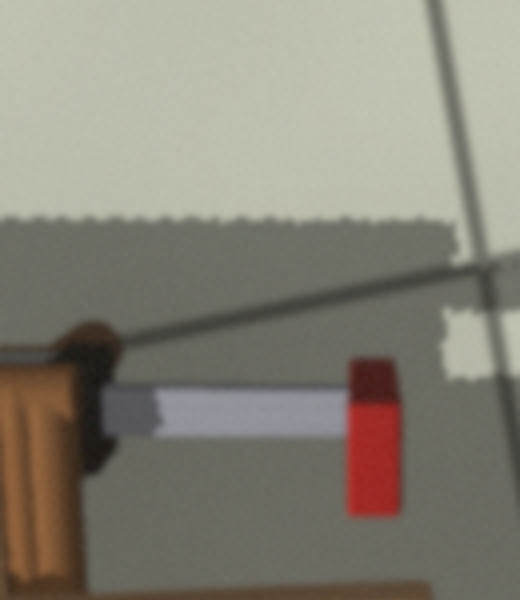

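```bash
python3 - <<'E'
from h import *
from plant import r,eyes
W=eyes.camera_params("wrist")
cs=[];Cs=[]
sx=np.array([np.cos(1.356),np.sin(1.356)]);sy=np.array([-sx[1],sx[0]]);c=np.array([.4858,.1647])
for k in (1,2):
    z=np.load(f"pics/w{k}.npz"); p,d=z["p"],z["d"]; C=cam(W,{"tool_pos":z["tool_pos"],"eef_rot":z["eef_rot"]}); P=depthpts(C,d)
    red=(p[...,2]>110)&(p[...,1]<60)&(p[...,0]<70)
    top=red&(P[...,2]>.121)&(P[...,2]<.135)
    nl,lab,st,ce=cv2.connectedComponentsWithStats(top.astype(np.uint8)); i=1+st[1:,4].argmax(); top=lab==i
    v,u=np.nonzero(top); rc=cv2.minAreaRect(np.c_[u,v].astype(np.float32)); print(st[i],rc, "depthmed",np.median(P[top],0).round(4))
    cs.append(rc[0]);Cs.append(C)
    q=onz(C,[rc[0]],.126)[0]; print(" onz",q.round(4),"shelf",(q[:2]-c)@sx,(q[:2]-c)@sy)
    if k==2:
      pts=[(347,400),(401,400),(347,518),(401,518)]
      q=onz(C,[((x+.5)/4-.5+190,(y+.5)/4-.5+90) for x,y in pts],.126); print(q.round(4), [np.linalg.norm(q[a]-q[b]).round(4) for a,b in((0,1),(0,2))],q.mean(0))
print(tri(Cs[0],cs[0],Cs[1],cs[1]))
E
```

```text
[ 87 112  17  33 406] ((95.0, 128.0), (34.19498825073242, 12.823122024536133), 80.53767395019531) depthmed [ 0.5197 -0.0796  0.1254]
 onz [ 0.5193 -0.0797  0.126 ] shelf -0.23164343644827295 -0.08484063755561097
[277 191  13  28 334] ((283.0, 204.5), (27.0, 12.0), 90.0) depthmed [ 0.5198 -0.0794  0.1255]
 onz [ 0.5199 -0.0791  0.126 ] shelf -0.23090438909386332 -0.08527278296407817
[[ 0.5338 -0.0763  0.126 ]
 [ 0.5314 -0.0875  0.126 ]
 [ 0.5082 -0.0707  0.126 ]
 [ 0.5057 -0.0822  0.126 ]] [np.float64(0.0115), np.float64(0.0262)] [ 0.51981468 -0.07916648  0.126     ]
(array([ 0.51950073, -0.07898456,  0.12465099]), np.float64(0.00011123492332572291))
```

The tab's top centre is at (0.5197, -0.0791, 0.125) from two wrist views, with a ray gap of 0.1 mm and a 12 x 26 mm size, as expected. Next I'll descend, close and check.

Emit:
carry_out:
  targets: "0.5 0 3.6 -0.8 0; 0.5 20 0 0 0; 0.5 20 0 0 0; 0.5 20 0 0 0; 0.5 20 0 0 0; 0.5 20 0 0 0; 0.5 20 0 0 0; 0.5 15 0 0 0; 0.5 10 0 0 0; 0.5 6 0 0 0; 0.5 0 0 0 0; 0 0 0 0 0; 0 0 0 0 0; 0 0 0 0 0; 0 0 0 0 0; 0 0 0 0 0; 0 0 0 0 0; 0 0 0 0 0"
  force: 25

```text
clock: 4.12
tool_pos: [0.5197, -0.0796, 0.2543]
eef_rot: [0.703, -0.075, -0.703, -0.076]
contact_force: [0.1, 3.1, 5.1]
opening: 0.135
```

Emit:
carry_out:
  targets: "0 0 6 0 0; 0 0 12 0 0; 0 0 12 0 0; 0 0 12 0 0; 0 0 12 0 0; 0 0 12 0 0; 0 0 12 0 0; 0 0 12 0 0; 0 0 12 0 0; 0 0 12 0 0; 0 0 12 0 0; 0 0 6 0 0; 0 0 0 0 0"

```text
clock: 5.2
tool_pos: [0.4913, -0.2095, 0.2542]
eef_rot: [0.703, -0.076, -0.703, -0.076]
contact_force: [0.6, 1.5, 5.4]
opening: 0.131
```

Emit:
carry_out:
  targets: "0 0 3 0 0; 0 0 2 0 0; 0 0 0 0 0; 0 0 0 0 0"

```text
clock: 5.53
tool_pos: [0.4907, -0.2126, 0.2543]
eef_rot: [0.703, -0.075, -0.703, -0.076]
contact_force: [0.0, 4.7, 6.6]
opening: 0.138
```

Emit:
carry_out:
  targets: "0 0 2 0 0; 0 0 2 0 0; 0 0 0 0 0"

```text
clock: 5.78
tool_pos: [0.4903, -0.2144, 0.2542]
eef_rot: [0.704, -0.073, -0.703, -0.076]
contact_force: [1.7, 10.3, 8.1]
opening: 0.133
```

Emit:
carry_out:
  targets: "0 0 2 0 0; 0 0 2 0 0; 0 0 0 0 0"

```text
clock: 6.03
tool_pos: [0.4902, -0.2154, 0.2542]
eef_rot: [0.704, -0.07, -0.703, -0.077]
contact_force: [2.2, 17.4, 9.2]
opening: 0.132
```

Emit:
carry_out:
  targets: "0 0 -2 0 0; 0 0 -1 0 0; 0.5 0 0 0 0; 0.5 0 0 0 0; 0.5 0 0 0 0; 0.5 0 0 0 0; 0.5 -10 0 0 0; 0.5 -20 0 0 0; 0.5 -20 0 0 0; 0.5 -20 0 0 0; 0.5 -20 0 0 0; 0.5 -20 0 0 0; 0.5 -20 0 0 0; 0.5 -10 0 0 0; 0.5 0 0 0 0; 0.5 0 0 0 0"

```text
clock: 7.37
tool_pos: [0.4888, -0.2192, 0.3944]
eef_rot: [0.703, -0.076, -0.703, -0.076]
contact_force: [-0.4, -0.5, 0.1]
opening: 0.501
```

```bash
python3 - <<'E'
from h import *
from plant import r,eyes
s=r.get_state(); p,d=eyes.snapshot("wrist"); np.savez("pics/w3.npz",p=p,d=d,tool_pos=s["tool_pos"],eef_rot=s["eef_rot"]); cv2.imwrite("pics/w3.png",p)
C=cam(eyes.camera_params("wrist"),s);P=depthpts(C,d)
red=(p[...,2]>110)&(p[...,1]<60)&(p[...,0]<70)&(P[...,2]>.121)&(P[...,2]<.135)
nl,lab,st,ce=cv2.connectedComponentsWithStats(red.astype(np.uint8)); i=1+st[1:,4].argmax(); top=lab==i
v,u=np.nonzero(top); rc=cv2.minAreaRect(np.c_[u,v].astype(np.float32)); q=onz(C,[rc[0]],.126)[0]
print(s["tool_pos"],rc,q,np.median(P[top],0))
E
```

```text
[ 0.48878541 -0.2191758   0.39438554] ((271.5, 208.0), (28.0, 11.0), 90.0) [ 0.49097827 -0.21369173  0.126     ] [ 0.49096874 -0.21375629  0.12556121]
```

View pics/w3.png

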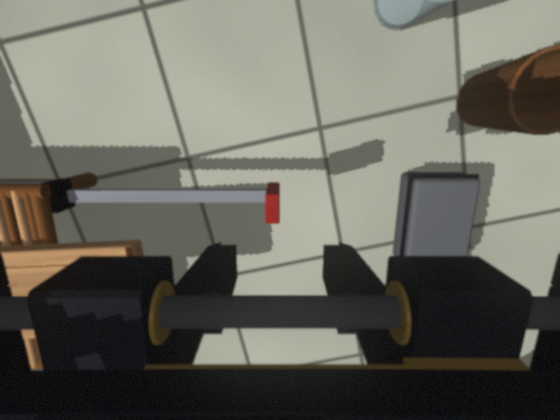

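Emit:
carry_out:
  targets: "0.6 0 -14 3 -0.05; 0.6 0 -28 4.6 0; 0.6 0 -28 4.6 0; 0.6 0 -28 4.6 0; 0.6 0 -28 4.6 0; 0.6 0 -28 4.6 0; 0.6 0 -28 4.6 0; 0.6 0 -28 4.6 0; 0.6 0 -28 4.6 0; 0.6 0 -28 4.6 0; 0.6 0 -28 4.6 0; 0.6 0 -28 4.6 0; 0.6 0 -28 4.6 0; 0.6 0 -14 2 0; 0.6 0 0 0 0; 0.6 0 0 0 0"

```text
clock: 8.75
tool_pos: [0.4893, 0.1511, 0.3928]
eef_rot: [-0.704, 0.057, 0.706, 0.057]
contact_force: [-0.4, -0.5, -0.7]
opening: 0.597
```

```bash
cat > snap.py <<'E'
from h import *
import sys
from plant import r,eyes
k=sys.argv[1]
s=r.get_state(); p,d=eyes.snapshot("wrist"); np.savez(f"pics/{k}.npz",p=p,d=d,tool_pos=s["tool_pos"],eef_rot=s["eef_rot"]); cv2.imwrite(f"pics/{k}.png",p)
print(s["clock"],s["tool_pos"],np.round(R.from_quat(s["eef_rot"]).as_matrix()[:2,1],4))
E
python3 snap.py w4
```

```text
8.75 [0.48932697 0.15105705 0.39282396] [-0.1605 -0.987 ]
```

View pics/w4.png

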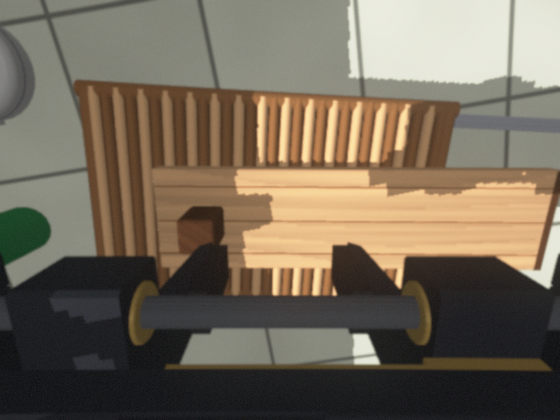

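Emit:
carry_out:
  targets: "0.6 0 -14 2 0; 0.6 0 -20 3 0; 0.6 0 -14 2 0; 0.6 0 -8 1 0; 0.6 0 0 0 0; 0.6 0 0 0 0"

```text
clock: 9.3
tool_pos: [0.4916, 0.2054, 0.3935]
eef_rot: [-0.705, 0.059, 0.705, 0.058]
contact_force: [0.4, -0.9, 0.1]
opening: 0.598
```

```bash
python3 snap.py w5
```

```text
9.3 [0.4915769  0.20537211 0.3934769 ] [-0.1655 -0.9862]
```

View pics/w5.png

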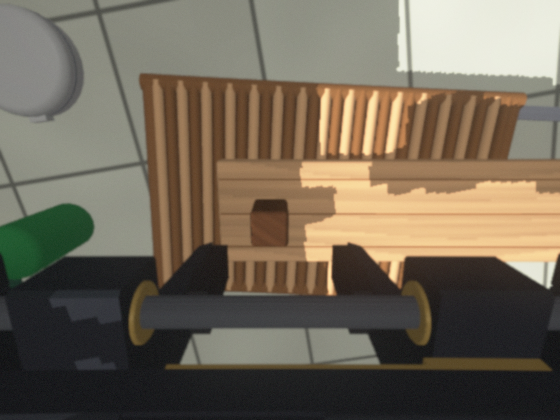

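```bash
python3 - <<'E'
from h import *
a=np.load("pics/w4.npz")["p"][180:280,150:290];b=np.load("pics/w5.npz")["p"][180:280,200:340]
im=np.hstack([cv2.resize(x,None,fx=2.8,fy=2.8,interpolation=cv2.INTER_CUBIC) for x in(a,b)]); im=np.vstack([im]); im=cv2.convertScaleAbs(im,alpha=2,beta=10); cv2.imwrite("pics/w45c.png",im); print(im.shape)
from plant import eyes
for k in("w4","w5"):
    z=np.load(f"pics/{k}.npz");C=cam(eyes.camera_params("wrist"),z);P=depthpts(C,z["d"])
    m=(P[...,2]>.15)&(P[...,2]<.17)&(np.hypot(P[...,0]-.488,P[...,1]-.208)<.03); v,u=np.nonzero(m)
    rc=cv2.minAreaRect(np.c_[u,v].astype(np.float32)); print(k,m.sum(),rc,np.median(P[m],0),(P[m].max(0)+P[m].min(0))/2)
E
```

```text
(280, 784, 3)
w4 1259 ((197.0, 234.5), (37.0, 40.0), 90.0) [0.490509   0.21262399 0.15907175] [0.48836569 0.21242714 0.15564689]
w5 1453 ((269.0, 227.0), (38.0, 38.0), 90.0) [0.48828291 0.21251924 0.15918414] [0.48625633 0.2127758  0.15584729]
```

View pics/w45c.png

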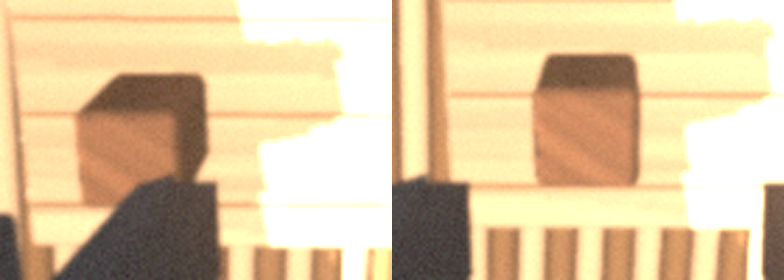

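```bash
python3 - <<'E'
from h import *
from plant import eyes
W=eyes.camera_params("wrist")
Z4,Z5=np.load("pics/w4.npz"),np.load("pics/w5.npz");C4,C5=cam(W,Z4),cam(W,Z5)
print(tri(C4,(195.7,236.1),C5,(268.4,228.6)), onz(C5,[(268.4,228.6)],.16))
f=lambda x,y:(200+(x-392+.5)/2.8-.5,180+(y+.5)/2.8-.5)
q=onz(C5,[f(532,90),f(637,88),f(637,186),f(536,186)],.16); print(q.round(4),[round(float(np.linalg.norm(q[i]-q[i-1])),4) for i in range(4)])
# plank top mask from depth height
for z_,C in((Z4,C4),(Z5,C5)):
    P=depthpts(C,z_["d"]); m=((P[...,2]>.109)&(P[...,2]<.13)).astype(np.uint8)
    m=cv2.morphologyEx(m,cv2.MORPH_OPEN,np.ones((3,3)))
    # far (top-of-image) edge of plank, columns
    us=np.arange(235,545,5) if C is C5 else np.arange(170,540,5); vs=[np.nonzero(m[100:,u])[0][0]+100 for u in us]
    L=onz(C,np.c_[us,vs],.118); k=np.polyfit(L[:,1],L[:,0],1); res=L[:,0]-np.polyval(k,L[:,1]); print("edge dir",np.pi/2-np.arctan(k[0]),"res",res.std(), "x at y=.2",np.polyval(k,.2))
E
```

```text
(array([0.48619158, 0.21363166, 0.15571262]), np.float64(0.00046719609703261975)) [[0.48738372 0.21325316 0.16      ]]
[[0.5021 0.2242 0.16  ]
 [0.4981 0.1977 0.16  ]
 [0.4717 0.202  0.16  ]
 [0.4761 0.2282 0.16  ]] [0.0263, 0.0268, 0.0268, 0.0266]
edge dir 1.4016063776574543 res 0.0002353412787172943 x at y=.2 0.5306824594605493
edge dir 1.4024976089136905 res 0.00016533122702403649 x at y=.2 0.5304838070941434
```

Emit:
carry_out:
  targets: "0.6 0 -6.9 5.8 0; 0.6 15 0 0 0; 0.6 20 0 0 0; 0.6 20 0 0 0; 0.6 20 0 0 0; 0.6 14 0 0 0; 0.6 8 0 0 0; 0.6 5 0 0 0; 0.6 0 0 0 0; 0.6 0 0 0 0; 0 0 0 0 0; 0 0 0 0 0; 0 0 0 0 0; 0 0 0 0 0; 0 0 0 0 0; 0 0 0 0 0"
  force: 30

```text
clock: 10.68
tool_pos: [0.487, 0.2141, 0.2921]
eef_rot: [0.705, -0.059, -0.705, -0.058]
contact_force: [0.3, -2.0, 5.3]
opening: 0.319
```

Emit:
carry_out:
  targets: "0 0 3 0.1 0; 0 0 6 0.3 0; 0 0 8 0.4 0; 0 0 8 0.4 0; 0 0 8 0.4 0; 0 0 8 0.4 0; 0 0 8 0.4 0; 0 0 8 0.4 0; 0 0 8 0.4 0; 0 0 8 0.4 0; 0 0 8 0.4 0; 0 0 8 0.4 0; 0 0 8 0.4 0; 0 0 6 0.3 0; 0 0 3 0.1 0; 0 0 0 0 0; 0 0 0 0 0"

```text
clock: 12.1
tool_pos: [0.4647, 0.1101, 0.2921]
eef_rot: [0.705, -0.059, -0.704, -0.059]
contact_force: [0.9, 1.9, 6.9]
opening: 0.316
```

```bash
python3 snap.py w6; python3 - <<'E'
from h import *
from plant import r,eyes
for n in ["scene","top"]:
    p,d=eyes.snapshot(n); np.savez(f"pics/{n}1.npz",p=p,d=d); cv2.imwrite(f"pics/{n}1.png",p)
E
```

```text
12.1 [0.46470788 0.11011224 0.29210245] [-0.1652 -0.9863]
```

View pics/top1.png

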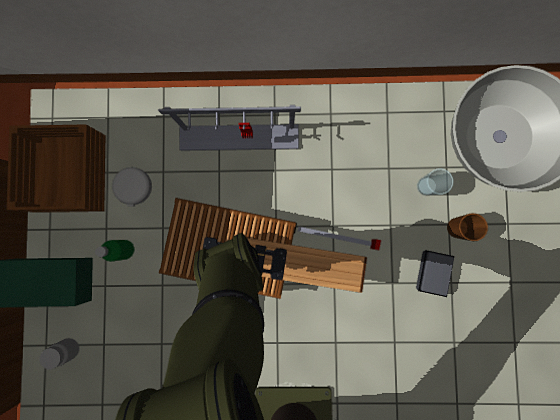

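View pics/scene1.png

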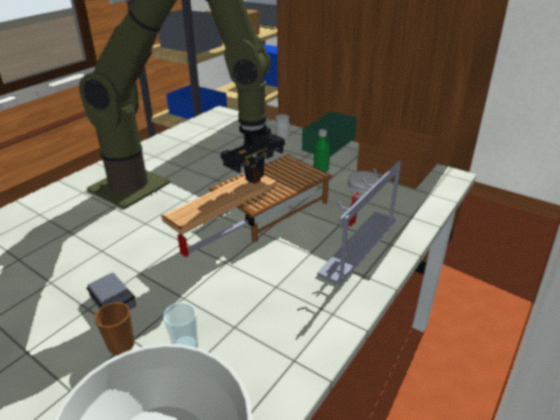

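View pics/w6.png

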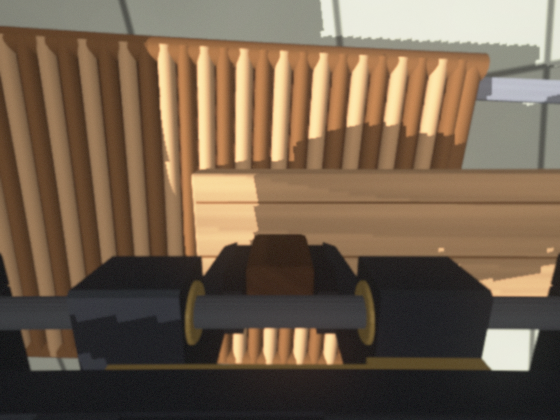

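The plank slid about 106 mm. In the top view its front is near x=365 and the tab near x=376, and nothing else has moved. Next I'll measure the remaining gap.

```bash
cat > gap.py <<'E'
from h import *
import sys
from plant import eyes
k=sys.argv[1]
u=np.array([np.cos(1.3607),np.sin(1.3607)]);w=np.array([-u[1],u[0]])
z=np.load(f"pics/top{k}.npz");p,d=z["p"],z["d"];C=cam(eyes.camera_params("top"));P=depthpts(C,d)
red=(p[...,2]>100)&(p[...,1]<50)&(p[...,0]<60); red[:200]=0
v,uu=np.nonzero(red); q=onz(C,np.c_[uu,v],.126)[:,:2]; s=q@u; l=q@w; lm=(l.max()+l.min())/2
print("tab n",len(s),"s range",s.min(),s.max(),"outer (centre-6)",(s.min()+s.max())/2-.006)
m=((P[...,2]>.105)&(P[...,2]<.13)&~red); m[:,:300]=0; m[:200]=0; m[300:]=0
m=cv2.morphologyEx(m.astype(np.uint8),cv2.MORPH_OPEN,np.ones((3,3)))
nl,lab,st,ce=cv2.connectedComponentsWithStats(m); m=lab==(1+st[1:,4].argmax())
E=[]
for row in range(200,300):
    c=np.nonzero(m[row])[0]
    if len(c)>20: E.append((c[-1]+.5,row))
E=np.array(E)[4:-4]; E=E[np.abs(E[:,0]-np.median(E[:,0]))<6]
F=onz(C,E,.118)[:,:2]; print("front edge s",np.median(F@u),(F@u).min(),(F@u).max(),"gap", np.median(F@u)-((s.min()+s.max())/2-.006))
print("plank z front/back",np.median(P[m][:,2]))
pts=P[m];A=np.c_[pts[:,:2],np.ones(len(pts))];co=np.linalg.lstsq(A,pts[:,2],rcond=None)[0];print("slope along u",co[:2]@u)
for n,(x0,y0,ww,hh) in {"top":(290,210,110,90),"scene":(150,160,130,110)}.items():
    im=np.load(f"pics/{n}{k}.npz")["p"][y0:y0+hh,x0:x0+ww]; cv2.imwrite(f"pics/{n}{k}c.png",cv2.resize(im,None,fx=5,fy=5,interpolation=cv2.INTER_CUBIC))
E
python3 gap.py 1
```

```text
tab n 1 s range 0.6709522683854422 0.6709522683854422 outer (centre-6) 0.6649522683854422
front edge s -0.08743874907138133 -0.08946763620982702 -0.07592278282609646 gap -0.7523910174568236
plank z front/back 0.1166703096791244
slope along u -9.876077886236117e-05
```

View pics/top1c.png

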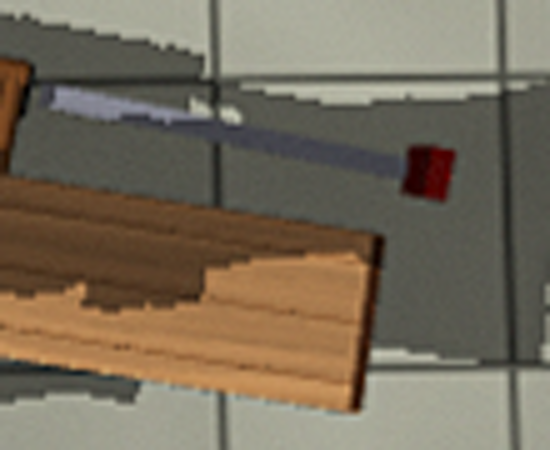

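View pics/scene1c.png

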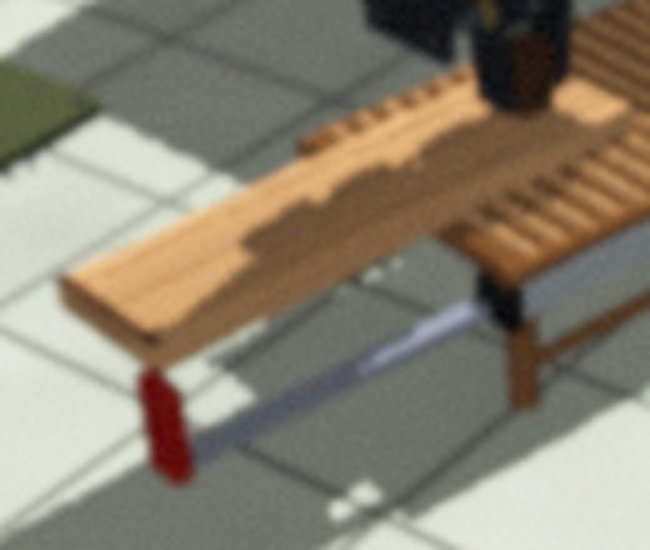

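```bash
python3 - <<'E'
from h import *
from plant import eyes
u=np.array([np.cos(1.3607),np.sin(1.3607)]);w=np.array([-u[1],u[0]])
C=cam(eyes.camera_params("top"));S=cam(eyes.camera_params("scene"))
t=lambda x,y:((x+.5)/5-.5+290,(y+.5)/5-.5+210)
s=lambda x,y:((x+.5)/5-.5+150,(y+.5)/5-.5+160)
T=onz(C,[t(457,150),t(445,203),t(417,198),t(430,146)],.126)[:,:2]
F=onz(C,[t(383,236),t(360,411)],.118)[:,:2]
print("tab",T@u,T@w,"front",F@u,F@w)
print("gap front-mid to tab outer",(F@u).mean()-(T[:2]@u).mean())
print(tri(C,t(383,236),S,s(155,338)),tri(C,t(360,411),S,s(62,284)),tri(C,t(445,160),S,s(150,372)))
E
```

```text
tab [-0.11164741 -0.11052464 -0.09661068 -0.09828165] [-0.53636771 -0.50947644 -0.50917632 -0.53569515] front [-0.08526362 -0.08964189] [-0.48736815 -0.4003443 ]
gap front-mid to tab outer 0.023633268175394184
(array([ 0.45881518, -0.18486298,  0.11949367]), np.float64(0.00037411849521904735)) (array([ 0.37292319, -0.17140272,  0.11165681]), np.float64(0.0026515088056390137)) (array([ 0.49393399, -0.21618167,  0.13197828]), np.float64(0.007188954898646991))
```

Both estimates agree: 22–23.6 mm left, so I'll move 22.5 mm.

Emit:
carry_out:
  targets: "0 0 2 0.1 0; 0 0 4 0.2 0; 0 0 5 0.2 0; 0 0 5 0.2 0; 0 0 4 0.2 0; 0 0 2 0.1 0; 0 0 0.5 0 0; 0 0 0 0 0; 0 0 0 0 0; 0 0 0 0 0; 0 0 0 0 0; 0 0 0 0 0"

```text
clock: 13.25
tool_pos: [0.4603, 0.0894, 0.2922]
eef_rot: [0.706, -0.057, -0.704, -0.059]
contact_force: [1.6, 5.7, 6.3]
opening: 0.32
```

```bash
python3 snap.py w7; python3 - <<'E'
from h import *
from plant import r,eyes
for n in ["scene","top"]:
    p,d=eyes.snapshot(n); np.savez(f"pics/{n}2.npz",p=p,d=d); cv2.imwrite(f"pics/{n}2.png",p)
E
python3 gap.py 2 | tail -2
```

```text
13.25 [0.4602978  0.08938938 0.29222092] [-0.1636 -0.9865]
plank z front/back 0.11643337627876277
slope along u 0.001738824452828892
```

View pics/top2c.png

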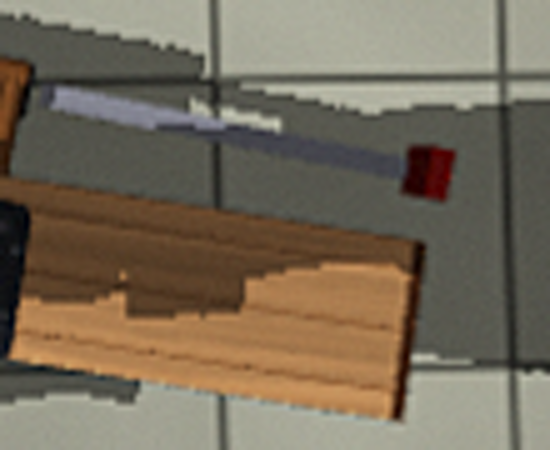

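View pics/scene2c.png

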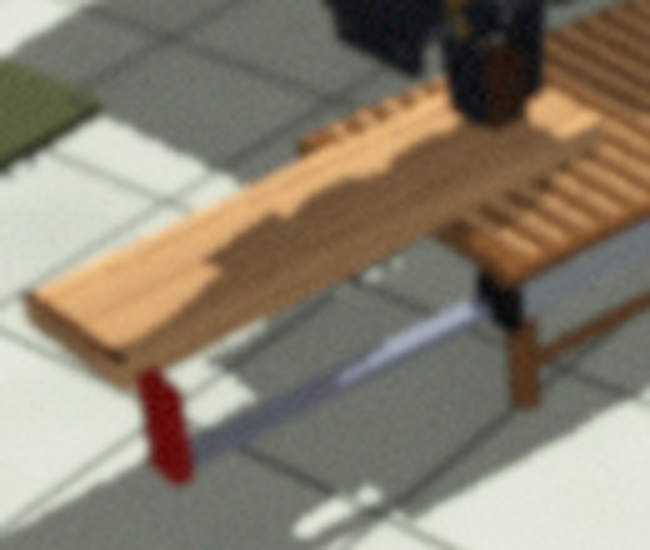

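View pics/w7.png

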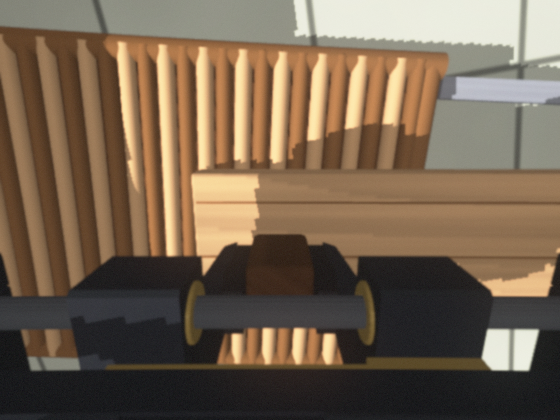

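```bash
python3 - <<'E'
from h import *
from plant import eyes
u=np.array([np.cos(1.3607),np.sin(1.3607)]);w=np.array([-u[1],u[0]])
C=cam(eyes.camera_params("top"));S=cam(eyes.camera_params("scene"))
t=lambda x,y:((x+.5)/5-.5+290,(y+.5)/5-.5+210)
s=lambda x,y:((x+.5)/5-.5+150,(y+.5)/5-.5+160)
T=onz(C,[t(457,150),t(445,203),t(417,198),t(430,146)],.126)[:,:2]
F=onz(C,[t(426,242),t(403,419)],.118)[:,:2]
print("top: tab",T@u,"front",F@u,"gap",(F@u).mean()-(T[:2]@u).mean(),(F@u).mean()-((T@u).mean()-.006))
# scene: outer face of tab, bottom/upper edges on outer side; front top corners
Fs=onz(S,[s(123,360),s(25,295)],.118)[:,:2]; print("scene front",Fs@u,Fs@w)
# tab bottom outer edge z=.070 px
Ts=onz(S,[s(157,475),s(190,480)],.070)[:,:2]; print("scene tab bottom",Ts@u,Ts@w)
for n in("1","2"):
  pass
a=np.load("pics/scene0.npz")["p"]; b=np.load("pics/scene2.npz")["p"]
ta=np.load("pics/top0.npz")["p"]; tb=np.load("pics/top2.npz")["p"]
for nm,x,y,(y0,y1,x0,x1) in [("soap/cup/tumbler top",ta,tb,(160,300,405,490)),("clip/case",ta,tb,(90,205,105,300)),("scene clip",a,b,(180,240,340,365))]:
    print(nm,np.abs(x[y0:y1,x0:x1].astype(int)-y[y0:y1,x0:x1]).mean().round(2))
E
```

```text
top: tab [-0.11164741 -0.11052464 -0.09661068 -0.09828165] front [-0.10664692 -0.11106394] gap 0.0022305945326042825 0.0014106644927375234
scene front [-0.10615648 -0.11259225] [-0.4901709  -0.40592212]
scene tab bottom [-0.11514441 -0.10530632] [-0.52387504 -0.53843928]
soap/cup/tumbler top 22.75
clip/case 10.77
scene clip 7.84
```

Emit:
carry_out:
  targets: "0 0 1 0 0; 0 0 1 0.1 0; 0 0 0 0 0; 0 0 0 0 0; 0 0 0 0 0; 0 0 0 0 0; 0 0 0 0 0; 0 0 0 0 0"

```text
clock: 14.07
tool_pos: [0.4599, 0.0878, 0.2923]
eef_rot: [0.706, -0.057, -0.704, -0.059]
contact_force: [0.7, 4.9, 6.7]
opening: 0.314
```

```bash
python3 - <<'E'
from h import *
from plant import r,eyes
for n in ["scene","top"]:
    p,d=eyes.snapshot(n); np.savez(f"pics/{n}3.npz",p=p,d=d); cv2.imwrite(f"pics/{n}3.png",p)
E
python3 gap.py 3 | tail -2
```

```text
plank z front/back 0.11628127118906723
slope along u 0.0033174695960318237
```

View pics/top3c.png

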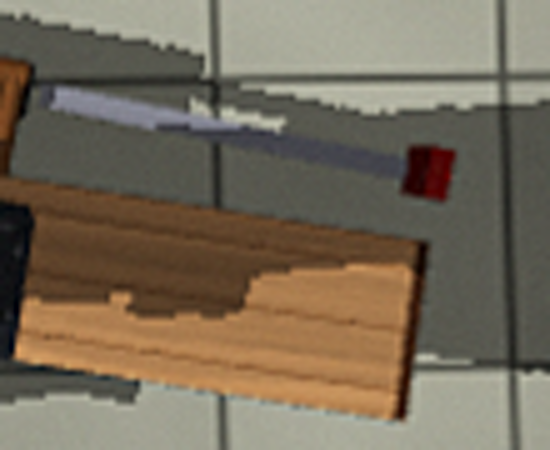

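View pics/top3.png

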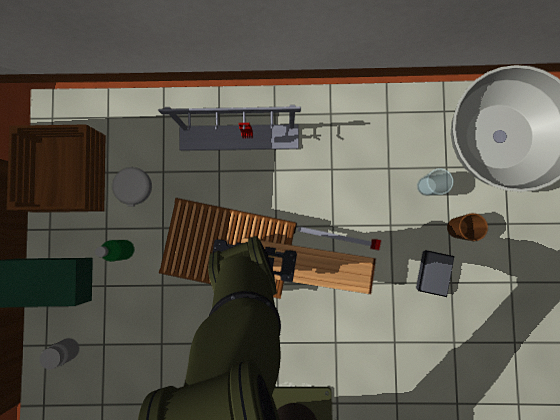

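View pics/scene3.png

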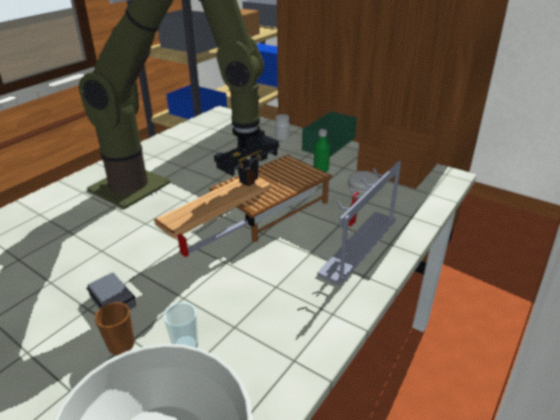

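The front is level with the tab to within about 1 mm, and the bystanders are where they were. I'll hold briefly and hand in.

Emit:
carry_out:
  targets: "0 0 0 0 0; 0 0 0 0 0; 0 0 0 0 0; 0 0 0 0 0; 0 0 0 0 0; 0 0 0 0 0"

```text
clock: 14.67
tool_pos: [0.46, 0.0878, 0.2923]
eef_rot: [0.706, -0.057, -0.704, -0.059]
contact_force: [1.5, 6.1, 7.6]
opening: 0.316
```

```bash
python3 -c "
from plant import r
s=r.get_state(); print(s['clock'],s['tool_pos'],s['contact_force'],s['opening'],max(abs(s['qd'])))
print(r.finish_job())"
```

```text
14.6667 [0.45995177 0.08780909 0.29228108] [1.47479554 6.09588235 7.60946146] 0.31614110012673347 0.0016049351778996382
the job is handed in; nothing more can be done
None
```

I pulled the gauge about 138 mm out, until the pull force climbed to about 17 N and the tab stopped moving. I then let it go, and a wrist picture showed it still out at its stop. After that I gripped the block on the plank and slid the plank about 129 mm straight outward. I handed the job in at 14.7 s with the gripper still holding it.

**Front end:** the two measurements put it within about 1 mm of the red tab's outer face. The wrist measurement called for 128.2 mm of travel. The top view showed 1.4–2.2 mm still to go before the last 1.6 mm move. A rough reading in the scene view would have put it a few mm further off, still inside the 9 mm limit.

**Plank:** it slopes about 0.003 rad by the depth picture and sits about 0.04 rad off the shelf's direction. Its tail was about 10 mm off the centre line, worked out before the slide. The arm was still, with the block's width between the fingers (about 28 mm) and about 7 N of upward force on the tool.

**Disagreements:** the top and wrist cameras differed by about 3 mm, and I went by the wrist for the grasps. My picture-difference check on the bystanders came out high. I put that down to the arm's moving shadow, because by eye they are where they started in both fixed views.

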